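Seat the beam mirror on its kinematic base

TASK

Lift the mirror plate off its blue tray by the orange grip block and settle its three ball feet fully home in the cone, groove and flat of the seat block on the kinematic base, mirror the right way round, then let go and move clear. The seat block is clamped somewhere along its rails and its place is not measured, so feel for it with light pressure: never force, jam or drop the plate onto the block, never tip it steeply, and leave the tube rack, beaker and screwdriver alone.

Things in the scene. Friction and masses are not known exactly. Their poses are not given: they have to be found in the camera images.
- mirror_plate: Aluminium plate 104 x 92 mm (x, y), underside 11 mm and top 20 mm above the origin, 0.34 to 0.53 kg, on three ball feet. Origin: midway in plan, level with the lowest points of the two long feet; z up. A round mirror in a black rim stands on its +x part, x = 34 to 46 mm, 60 mm wide at its foot, top 71 mm above the origin. Placed rightly, its axes match the base's.
- grip (a point): Middle of the orange grip block, 58 mm above the mirror plate's origin; axes as the plate's. The block is 30 x 24 mm (x, y) and reaches from 20 to 72 mm above the plate's origin, centred on it: grip it across its 24 mm, closing along y.
- cone_foot (a point): Lowest point of the long foot that goes into the cone: polished steel ball 14 mm across, low friction (about 0.15), at x = -34, y = +32, z = 0 mm in the plate's frame.
- groove_foot (a point): Lowest point of the long foot that goes into the groove: the same ball, at x = -34, y = -32, z = 0 mm in the plate's frame.
- flat_foot (a point): Lowest point of the short foot that rests on the flat: the same ball, at x = +34, y = 0, z = +3.1 mm in the plate's frame.
- base: Kinematic base, fixed to the bench: grey plate 215 x 116 mm (x from -117.5 to +97.5), 12 mm thick, two steel rails along x (tops 18 mm up). Origin at bench level on its centre line; z up. Between the rails an aluminium seat block, 96 mm wide, is clamped firmly; its middle lies anywhere from -18 to +18 mm along the base's x from the origin (not measured), 0 in y, axes as the base's.
- block_face (a point): Point on the base, not moving with the block: above the base's origin, level with the block's flat top face, 32 mm up. From the block's middle the face runs from x = -85 to +50 mm. Brass seats in it: cone at x = -34, y = +32 mm; V groove along y, 28 mm long, at x = -34, y = -32 mm; flush flat, radius 12 mm, at x = +34, y = 0.
- home_height (a point): Point on the base 28.9 mm above its origin: the height of the plate's origin when all feet are home, directly over the block's middle. Cone and groove have 45 degree walls and mouths 12 mm wide, so the plate sinks level by 3.1 mm from where the long feet slide on the face to home. All is rigid.
- tray: Fixed blue parking tray 136 x 126 x 8 mm on which the mirror plate stands level at the start (plate origin 8 mm above the tray's, axes nearly parallel); a step 3.1 mm higher, along its +x side from x = 18 mm on, carries the short foot. Origin under its centre at bench level.
- tube_rack: Bystander, loose: white test tube rack 70 x 170 mm, with capped empty tubes 102 mm high, origin under its centre.
- beaker: Bystander, loose: glass beaker 68 mm across, 90 mm high, origin under its centre.
- screwdriver: Bystander, loose: screwdriver 160 mm long lying flat on the bench, origin about its middle.
Not all that is in view belongs to the job. Leave any brown or turquoise look-alike of the mirror_plate alone.

How it is judged:
By the outcome, as a careful person would: the job done as asked, in the order asked, and still so for the second after the job is handed in, with the robot touching nothing.
It also fails if it takes over 64 s, if anything falls off the work surface, if the arm or the gripper's body presses on something with over 40 N, if the wrist force passes 120 N, or if a joint passes its speed limit or range.

ROBOT

A 6-joint arm with a two-finger parallel gripper is mounted at the origin on the work surface. World frame = base frame: x ahead of the robot, y to its left, z up, the work surface at z = 0. Lengths are in m, angles in rad, forces in N, time in s.
With the tool pointing down it reaches from about 0.35 to 0.775 m from the base axis. Payload 7.3 kg.
Tool frame: the origin (TCP) lies at the very end of the fingers, on their centre line; the grasp point (between the pads) lies 19 mm behind it (robot.pinch_z is the distance from the TCP to the grasp point, in m); z points along the fingers, y is the line along which they close (so a half turn about z gives the same grasp; the last joint's range is limited). The gripper opens to 92 mm and grips with 3 to 60 N. Pads are 19 mm wide; open, the fingers measure 130 mm over their backs; the gripper's body (75 mm by 190 mm) begins 47 mm behind the grasp point.
Start: joints at [-1.398, 0.342, 1.524, -0, 1.275, -0.146], TCP at [0.165, -0.499, 0.227] pointing down, gripper open.
Joint ranges: [-2.53, 2.53], [-0.77, 2.02], [0.04, 2.7], [-1, 4.14], [0.28, 2.66], [-3.11, 3.11]. Speed limits (rad/s): [2.57, 2.57, 3.14, 3.14, 3.14, 3.14].

INTERFACE

Orientations are given as [roll, pitch, yaw] about the fixed x, y, z axes, in that order (R = Rz(yaw) Ry(pitch) Rx(roll)).
In Python, from cell import robot gives the robot as it stands.
- The arm moves only by the tool move_arm, never from a script. Its argument "motion" is a list of rows, each a list of 6 numbers: the shift along the tool's x, y, z in units of 0.1 m (1.0 is 0.1 m), then the turn, a rotation vector about the tool's x, y, z in units of pi rad (1.0 is pi rad). In form: [[dx, dy, dz, rx, ry, rz], ...]. A call has 1 to 12 rows; each row is the pose to reach, as a shift and turn from the pose commanded when the call began, along the tool's axes at that moment, turning the shorter way round; what a row does not reach only later rows make up. A row lasts 1/8 s, in which the tool goes at most 62.5 mm and 10.7 degrees, less where a joint would pass 70% of its speed; a pose out of reach is approached as far as the arm can. A call with a number of a shift or a turn outside -1 to 1 is refused whole. A call with a gripper value outside its range is refused whole. "fingers" is the opening, from -1 (shut) to 1 (fully open), set as the call begins (left out, the last holds). The fingers move at their own pace and stop on an object; "newtons" is the grip in N (left out, the last holds). Time passes only in rows, so rows that repeat a pose let the fingers close. It gives the time, the measured TCP pose, the force, the opening and the grip force at its end, in the units of the state.
- robot.observe(): the state, without advancing time (a new reading comes with each control period).
- robot.read_camera(name): name is "scene" or "side" or "wrist"; returns a dict with "image" (480x640x3 uint8, red, green, blue), "range_z" (480x640 float32, m along the optical axis (not along the pixel's ray), 0 where there is no reading), "vfov" (degrees; the focal length in pixels is half the picture's height over the tangent of half this angle, whatever the lens; pixels are square), "cx", "cy" (the principal point, pixels), "k1" (the pictures are not rectified: a ray, as slopes to the right and down, at radius r is drawn at 1 + k1 r^2 times it, then the intrinsics apply), "extrinsics" (4x4, takes a point from camera to world coordinates); the wrist camera has in their place "hand_eye" (4x4, takes a point from camera to tool coordinates, whose origin is the TCP and whose axes are the flange's). Camera axes: x right, y up, looking along -z (the intrinsics and any distortion apply to the point x, -y, -z); pixel columns grow to the right and rows downward; lengths in m; the calibration is good to about 2 mm. A picture is of the moment at which its call begins: read the wrist's pose just before it.
- robot.hand_in(): hands the job in; it is judged then, once.
The state is a dict: "time": time; "qpos": joint angles; "qvel": joint speeds; "joint_efforts": joint torques, N m; "tool_pos": TCP position; "tool_rot": TCP orientation; "contact_force": force on the tool from outside, world axes, zero at the start; "torque": the same for the moment, N m; "opening": finger opening in m; "grip_force": force on a finger pad.
Only numpy, scipy, OpenCV 4.12 (cv2) and the standard library are available. Lean on these libraries where they do the work, as an engineer would, in place of code of your own. Each camera call takes 0.05 s, during which the arm holds its last target. There are 200 camera calls.

## Working session

There is one attempt and no reset: what is moved stays moved. The work goes in short steps, Python scripts to look and compute and a tool call to move; the robot and the scene stay as the last step left them, time stands still between calls to the robot, and variables do not carry over. Pictures are saved under pics/ and viewed, at most 10 in all, crops included, and the job is handed in when it is done.

Besides the shell and the picture viewer there is one more tool, called after "Emit:" as name(argument=value, ...), one argument or row to a line, values as JSON. move_arm: Moves the arm, as the interface text tells. Shifts and turns lie within -1 to 1; 1 stands for 0.1 m of shift or pi rad of turn. Its arguments: {"type":"object","properties":{"motion":{"type":"array"},"fingers":{"type":"number"},"newtons":{"type":"number"}},"required":["motion"]}

```bash
mkdir -p pics; ls; cat > h.py <<'E'
import numpy as np,cv2
from cell import robot
from scipy.spatial.transform import Rotation as R
def T_tool(s):
    T=np.eye(4);T[:3,:3]=R.from_euler('xyz',s['tool_rot']).as_matrix();T[:3,3]=s['tool_pos'];return T
def cam(n):
    s=robot.observe();c=robot.read_camera(n)
    c['T']=c['extrinsics'] if n!='wrist' else T_tool(s)@c['hand_eye']
    return c
def cloud(c):
    h,w=c['range_z'].shape;f=h/2/np.tan(np.radians(c['vfov'])/2)
    K=np.array([[f,0,c['cx']],[0,f,c['cy']],[0,0,1]]);D=np.array([c['k1'],0,0,0.])
    g=np.stack(np.meshgrid(np.arange(w),np.arange(h)),-1).reshape(-1,1,2).astype(np.float64)
    u=cv2.undistortPoints(g,K,D).reshape(h,w,2);z=c['range_z']
    P=np.stack([u[...,0]*z,-u[...,1]*z,-z],-1)
    P=P@c['T'][:3,:3].T+c['T'][:3,3];P[z==0]=np.nan
    return P
E
python3 - <<'E'
from h import *
for n in['scene','side']:
    c=cam(n);cv2.imwrite(f'pics/{n}0.png',c['image'][...,::-1]);np.save(f'{n}0.npy',cloud(c));np.save(f'{n}0i.npy',c['image']);print(n,c['T'][:3,3],c['vfov'],c['k1'])
print(robot.observe())
E
```

```text
pics
scene [ 1.11270782 -0.71740154  0.95257033] 47.10354367067699 0.03675055788563671
side [0.40266174 1.18672711 0.87079453] 51.00696303521238 -0.061432061786633116
{'time': 0.1, 'qpos': array([-1.39802092e+00,  3.42626117e-01,  1.52489336e+00, -1.11869308e-06,
        1.27541690e+00, -1.46005969e-01]), 'qvel': array([-1.92896140e-04, -1.70351755e-03, -3.70942854e-03,  1.36705741e-03,
        7.93850028e-04, -7.82555868e-05]), 'joint_efforts': array([ 1.54604379e-03, -4.32004488e+01, -2.44694155e+01,  7.18600536e-02,
        5.26015169e-02, -5.27186035e-05]), 'tool_pos': array([ 0.16449604, -0.49818939,  0.22613826]), 'tool_rot': array([-3.14026307e+00, -1.94437327e-04,  3.18781573e-01]), 'contact_force': array([ 0.07606059,  1.12203434, -0.65356157]), 'torque': array([-0.06706515,  0.0520978 ,  0.02435701]), 'grip_force': 0.0, 'opening': 0.09163726977815771}
```

View pics/scene0.png

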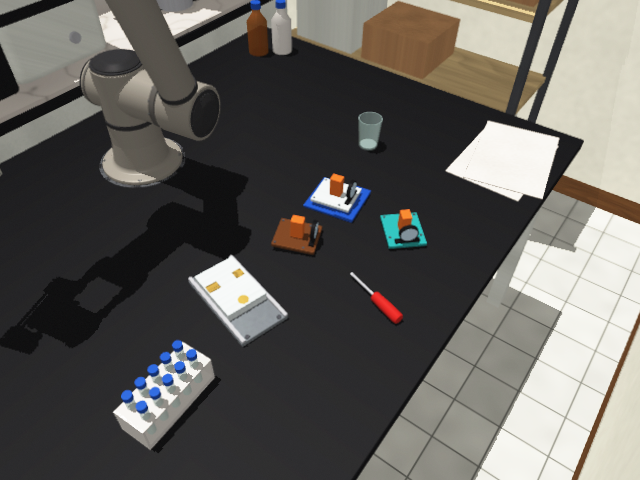

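View pics/side0.png

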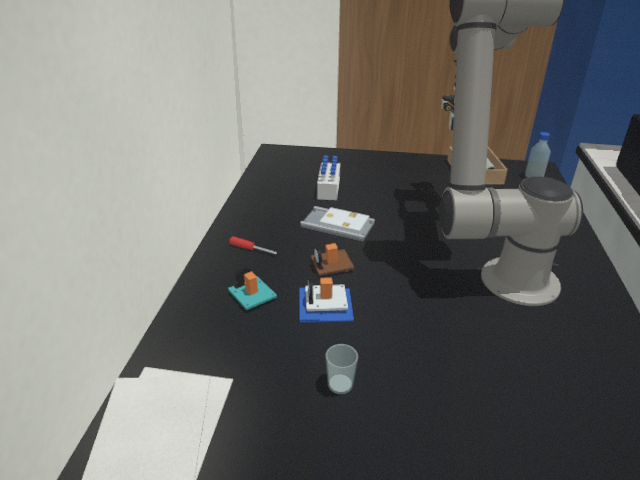

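The scene view shows the mirror plate on the blue tray at (337,195), with its mirror toward the lower right. The base is at (238,298), with seats at (212,286), (238,272) and the flat at (243,300). Brown and turquoise decoys are nearby. Next I measure these from the depth clouds.

```bash
python3 - <<'E'
from h import *
for n in['scene','side']:
    P=np.load(n+'0.npy');I=np.load(n+'0i.npy');H=cv2.cvtColor(I,cv2.COLOR_RGB2HSV);h,s,v=[H[...,i].astype(int) for i in range(3)]
    z=P[...,2]
    bx={'scene':[(300,170,372,222),(185,252,292,345)],'side':[(295,275,356,325),(298,203,378,240)]}[n]
    def sel(b,m):
        x0,y0,x1,y1=b;k=np.zeros(z.shape,bool);k[y0:y1,x0:x1]=1;return P[k&m&np.isfinite(z)]
    def rect(q,name):
        if len(q)<5: print(n,name,len(q));return
        r=cv2.minAreaRect((q[:,:2]*1000).astype(np.float32));print(n,name,len(q),'zmed',np.median(q[:,2]).round(4),'rect',np.round(r[0],1),np.round(r[1],1),round(r[2],1),'mean',(q.mean(0)*1000).round(1))
    rect(sel(bx[0],(h>105)&(h<130)&(s>150)&(v>60)),'blue')
    o=(h>3)&(h<20)&(s>150)&(v>80)
    rect(sel(bx[0],o),'orange');rect(sel(bx[0],o&(z>.0765)),'orangetop')
    rect(sel(bx[0],(s<60)&(v>120)&(abs(z-.028)<.004)),'platetop')
    rect(sel(bx[0],(v<70)&(z>.04)),'mirror')
    rect(sel(bx[1],(z>.006)&(z<.04)),'base')
    rect(sel(bx[1],(z>.029)&(z<.036)),'blocktop')
    g=(h>12)&(h<32)&(s>90)&(v>100)
    m=np.zeros(z.shape,np.uint8);x0,y0,x1,y1=bx[1];m[y0:y1,x0:x1]=g[y0:y1,x0:x1]
    k,L,st,ce=cv2.connectedComponentsWithStats(m)
    for i in range(1,k):
        if st[i,4]>8: q=P[L==i];print('  seat',ce[i].round(),st[i,4],(np.nanmean(q,0)*1000).round(1))
E
```

```text
scene blue 695 zmed 0.0094 rect [527.8 191.1] [140.4 134.4] 10.7 mean [552.3 167.6   9. ]
scene orange 300 zmed 0.0669 rect [518.2 145.2] [ 67.9 269.8] 11.1 mean [531.9 164.5  62. ]
scene orangetop 82 zmed 0.0794 rect [528.1 184.3] [31.8 27.4] 17.7 mean [528.4 183.7  79.6]
scene platetop 610 zmed 0.0278 rect [528.9 184.4] [106.6  98.3] 12.1 mean [527.9 171.3  28. ]
scene mirror 77 zmed 0.0696 rect [568.7 122.5] [182.2  15. ] 89.7 mean [568.9 161.   67.7]
scene base 4473 zmed 0.027 rect [ 541.7 -212.3] [117.  218.7] 75.1 mean [ 553.7 -220.5   22.8]
scene blocktop 2039 zmed 0.0319 rect [ 518.8 -206.2] [ 98.3 139.9] 74.6 mean [ 520.8 -206.7   32. ]
  seat [238. 273.] 62 [ 511.1 -169.7   31.3]
  seat [213. 287.] 85 [ 493.8 -231.4   30. ]
  seat [243. 299.] 66 [ 568.7 -218.6   32.5]
side blue 802 zmed 0.0075 rect [525.4 187.1] [136.6 141.5] 10.2 mean [523.9 220.9   7.2]
side orange 212 zmed 0.0658 rect [530.4 140.6] [ 28.1 121.1] 9.2 mean [524.1 190.7  61.7]
side orangetop 54 zmed 0.0788 rect [523.2 186.6] [27.5 27.6] 10.4 mean [523.5 186.9  78.9]
side platetop 630 zmed 0.0266 rect [523.3 185.9] [103.8  97.6] 12.4 mean [518.3 193.   26.7]
side mirror 46 zmed 0.0702 rect [561.7 200.8] [ 7.7 33.1] 9.0 mean [561.1 204.2  66. ]
side base 1479 zmed 0.0234 rect [ 560.5 -217.2] [132.7 265.9] 73.0 mean [ 532.3 -195.9   21.5]
side blocktop 513 zmed 0.031 rect [ 516.1 -202.7] [102.6 137.4] 73.1 mean [ 515.3 -202.4   31.2]
  seat [352. 215.] 12 [ 494.3 -236.7   28.7]
  seat [330. 215.] 10 [ 566.6 -221.2   31.3]
  seat [346. 224.] 12 [ 509.4 -174.5   29.3]
```

Emit:
move_arm(
  motion=[
    [0.5,-0.18,0,0,0,0],
    [1,-0.36,0,0,0,0],
  ],
  fingers=1,
)

```text
time: 0.35
tool_pos: [0.2487, -0.4322, 0.2262]
tool_rot: [-3.141, -0.0, 0.317]
contact_force: [0.4, -0.2, -0.3]
opening: 0.0918
grip_force: 0.0
```

Emit:
move_arm(
  motion=[
    [0.5,-0.18,0,0,0,0],
    [1,-0.36,0,0,0,0],
  ],
)

```text
time: 0.6
tool_pos: [0.333, -0.3662, 0.2264]
tool_rot: [-3.141, 0.0, 0.319]
contact_force: [1.1, -0.7, -0.1]
opening: 0.0919
grip_force: 0.0
```

Emit:
move_arm(
  motion=[
    [0.5,-0.18,0,0,0,0],
    [1,-0.36,0,0,0,0],
  ],
)

```text
time: 0.85
tool_pos: [0.4167, -0.3006, 0.2265]
tool_rot: [-3.141, 0.0, 0.319]
contact_force: [1.1, -0.1, -0.3]
opening: 0.092
grip_force: 0.0
```

Emit:
move_arm(
  motion=[
    [0.4,-0.18,0,0,0,0.04],
    [0.8,-0.36,0,0,0,0.09],
    [0.8,-0.36,0,0,0,0.14],
    [0.8,-0.36,0,0,0,0.186],
    [0.8,-0.36,0,0,0,0.186],
    [0.8,-0.36,0,0,0,0.186],
  ],
)

```text
time: 1.6
tool_pos: [0.4801, -0.2427, 0.2265]
tool_rot: [-3.142, 0.0, -0.263]
contact_force: [0.1, -0.1, -0.0]
opening: 0.0918
grip_force: 0.0
```

```bash
python3 - <<'E'
from h import *
c=cam('wrist');cv2.imwrite('pics/w0.png',c['image'][...,::-1]);np.save('w0.npy',cloud(c));print(c['hand_eye'].round(3),c['vfov']);s=robot.observe();print(s['time'],s['tool_pos'],s['tool_rot'])
E
```

```text
[[-0.     0.951  0.309  0.085]
 [ 1.     0.     0.     0.   ]
 [ 0.     0.309 -0.951 -0.158]
 [ 0.     0.     0.     1.   ]] 71.50792275863236
1.65 [ 0.48012566 -0.24279045  0.22658646] [-3.14154878e+00  2.71443999e-04 -2.63563091e-01]
```

View pics/w0.png

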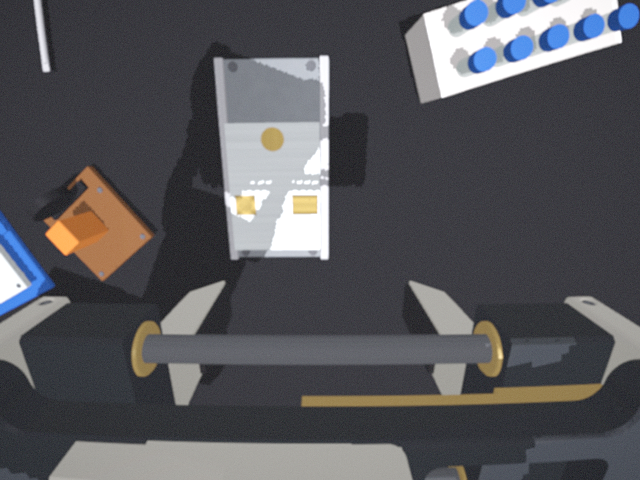

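The wrist view shows the flat at (272,139), the cone at (245,205) and the groove at (305,204). The base's edges are nearly parallel to the image's vertical.

```bash
python3 - <<'E'
from h import *
P=np.load('w0.npy');I=cv2.imread('pics/w0.png');H=cv2.cvtColor(I,cv2.COLOR_BGR2HSV);h,s,v=[H[...,i].astype(int) for i in range(3)]
m=((h>12)&(h<32)&(s>90)&(v>90)).astype(np.uint8);m[:100]=0;m[230:]=0;m[:,:215]=0;m[:,335:]=0
k,L,st,ce=cv2.connectedComponentsWithStats(m)
for i in range(1,k):
    if st[i,4]>20:
        q=P[L==i]*1000;print(ce[i].round(1),st[i],np.nanmean(q,0).round(1))
z=P[...,2];b=np.zeros(z.shape,bool);b[50:265,205:335]=1
for a in[(.007,.04),(.029,.036)]:
    q=P[b&(z>a[0])&(z<a[1])];r=cv2.minAreaRect((q[:,:2]*1000).astype(np.float32));print(a,np.round(r[0],1),np.round(r[1],1),r[2],np.median(q[:,2]))
E
```

```text
[272.  138.8] [262 128  21  22 366] [ 569.  -219.7   32.1]
[245.3 204.9] [236 196  19  18 289] [ 511.  -171.2   30.9]
[304.9 204. ] [294 196  23  17 386] [ 494.9 -233.5   29.7]
(0.007, 0.04) [ 541.7 -212.7] [115.5 214.6] 75.17318725585938 0.03053599639734711
(0.029, 0.036) [ 519.4 -206.1] [ 96.4 135.3] 75.16727447509766 0.031747661220684315
```

Emit:
move_arm(
  motion=[
    [-0.16,-0.5,0,0,0,0],
    [-0.33,-0.98,0,0,0,0],
  ],
)

```text
time: 1.9
tool_pos: [0.4739, -0.1387, 0.2265]
tool_rot: [-3.141, 0.0, -0.266]
contact_force: [0.8, 0.5, 0.4]
opening: 0.0918
grip_force: 0.0
```

Emit:
move_arm(
  motion=[
    [-0.16,-0.5,0,0,0,0],
    [-0.33,-0.98,0,0,0,0],
  ],
)

```text
time: 2.15
tool_pos: [0.4678, -0.0348, 0.2268]
tool_rot: [-3.142, -0.0, -0.264]
contact_force: [0.5, -0.6, -0.0]
opening: 0.0919
grip_force: 0.0
```

Emit:
move_arm(
  motion=[
    [-0.16,-0.5,0,0,0,0],
    [-0.33,-0.98,0,0,0,0],
  ],
)

```text
time: 2.4
tool_pos: [0.4617, 0.0685, 0.2269]
tool_rot: [-3.141, -0.001, -0.264]
contact_force: [0.6, 0.7, -0.4]
opening: 0.0918
grip_force: 0.0
```

Emit:
move_arm(
  motion=[
    [-0.16,-0.5,0,0,0,-0.04],
    [-0.33,-0.98,0,0,0,-0.09],
    [-0.33,-0.98,0,0,0,-0.148],
    [-0.33,-0.98,0,0,0,-0.148],
    [-0.33,-0.98,0,0,0,-0.148],
  ],
)

```text
time: 3.02
tool_pos: [0.4559, 0.1696, 0.2267]
tool_rot: [3.141, 0.0, 0.196]
contact_force: [0.5, 0.8, 0.0]
opening: 0.0918
grip_force: 0.0
```

```bash
python3 - <<'E'
from h import *
c=cam('wrist');cv2.imwrite('pics/w1.png',c['image'][...,::-1]);np.save('w1.npy',cloud(c));s=robot.observe();print(s['time'],s['tool_pos'],s['tool_rot'],s['qpos'])
P=np.load('w1.npy');I=cv2.imread('pics/w1.png');H=cv2.cvtColor(I,cv2.COLOR_BGR2HSV);h,s,v=[H[...,i].astype(int) for i in range(3)]
z=P[...,2];near=np.hypot(P[...,0]-.526,P[...,1]-.185)<.1
def rect(k,n):
    q=P[k&near]
    if len(q)<5:print(n,len(q));return
    r=cv2.minAreaRect((q[:,:2]*1000).astype(np.float32));print(n,len(q),np.round(r[0],1),np.round(r[1],1),round(r[2],1),np.median(q[:,2]).round(4),(q.mean(0)*1000).round(1))
rect((h>105)&(h<130)&(s>150)&(v>50)&(z>.004)&(z<.016),'tray')
rect((abs(z-.028)<.004)&(s<90)&(v>60),'plate')
rect((h>3)&(h<20)&(s>150)&(z>.076)&(z<.084),'gripTop')
E
```

```text
3.075 [0.45595189 0.16951948 0.22671472] [ 3.14144419e+00 -5.01306091e-05  1.95755737e-01] [ 1.98343286e-01  2.71503732e-01  1.62570269e+00 -1.56878529e-04
  1.24433649e+00  1.57343419e+00]
tray 5012 [527.4 190. ] [135.5 126.7] 10.6 0.0097 [537.1 204.6   9.4]
plate 7222 [527.2 183.7] [103.9  92.6] 11.7 0.0276 [524.7 183.   27.6]
gripTop 758 [527.4 183.3] [26.8 20.6] 11.2 0.0796 [527.5 183.4  79.7]
```

View pics/w1.png

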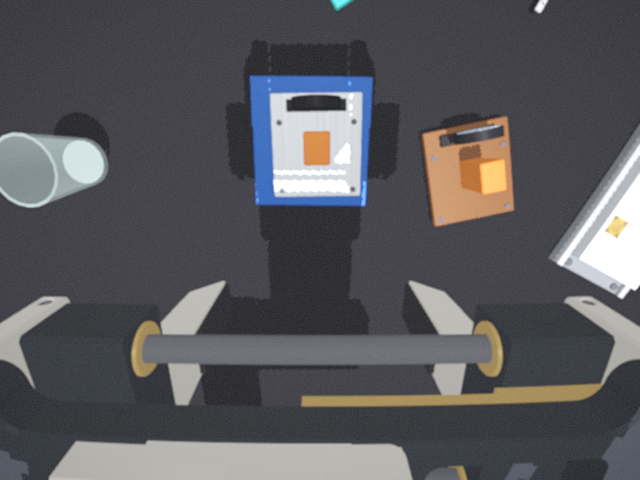

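The plate is at (317,145) with its mirror at the far side (tool +x). Grip block (317,148). The measured sizes match the ones given. Approaching now.

Emit:
move_arm(
  motion=[
    [0.4,0,0.3,0,0,-0.002],
    [0.73,0,0.7,0,0,-0.002],
    [0.73,0,1.0,0,0,-0.002],
    [0.73,0,1.0,0,0,-0.002],
  ],
)

```text
time: 3.58
tool_pos: [0.526, 0.1836, 0.1244]
tool_rot: [3.142, 0.006, 0.203]
contact_force: [-0.1, 1.0, 1.0]
opening: 0.0915
grip_force: 0.0
```

Emit:
move_arm(
  motion=[
    [0,0,0.3,0,0,0],
    [0,0,0.6,0,0,0],
    [0,0,0.8,0,0,0],
    [0,0,0.8,0,0,0],
    [0,0,0.8,0,0,0],
  ],
)

```text
time: 4.2
tool_pos: [0.5285, 0.1847, 0.0486]
tool_rot: [3.142, -0.003, 0.205]
contact_force: [-0.1, -0.1, 0.4]
opening: 0.0919
grip_force: 0.0
```

```bash
python3 - <<'E'
from h import *
s=robot.observe();print(s)
T=T_tool(s);d=np.array([.5273,.1836,.047])-T[:3,3];print((T[:3,:3].T@d*1000).round(2))
E
```

```text
{'time': 4.2, 'qpos': array([ 1.99284009e-01,  6.01499832e-01,  1.64461862e+00, -7.40625381e-05,
        8.92491309e-01,  1.56518785e+00]), 'qvel': array([ 0.00259797, -0.00251044, -0.00107999, -0.00071101, -0.00670543,
       -0.00057758]), 'joint_efforts': array([-3.11052322e-02, -4.94789493e+01, -1.83814591e+01,  2.68802012e-02,
       -5.48265665e-02,  6.39867198e-03]), 'tool_pos': array([0.52851005, 0.18466427, 0.04857617]), 'tool_rot': array([ 3.14151812e+00, -2.98252215e-03,  2.04938984e-01]), 'contact_force': array([-0.09772912, -0.11367798,  0.39112016]), 'torque': array([ 0.01528086,  0.05042635, -0.03087612]), 'grip_force': 0.0, 'opening': 0.09190665324442458}
[-1.41  0.8   1.57]
```

Emit:
move_arm(
  motion=[
    [-0.014,0.008,0.016,0,0,0],
    [-0.014,0.008,0.016,0,0,0],
    [-0.014,0.008,0.016,0,0,0],
  ],
)

```text
time: 4.58
tool_pos: [0.5263, 0.1836, 0.0454]
tool_rot: [3.142, -0.001, 0.206]
contact_force: [0.3, -0.2, 0.9]
opening: 0.0914
grip_force: 0.0
```

Emit:
move_arm(
  motion=[
    [0,0,0,0,0,0],
    [0,0,0,0,0,0],
    [0,0,0,0,0,0],
    [0,0,0,0,0,0],
    [0,0,0,0,0,0],
    [0,0,0,0,0,0],
    [0,0,0,0,0,0],
    [0,0,0,0,0,0],
    [0,0,0,0,0,0],
    [0,0,0,0,0,0],
  ],
  fingers=-0.7,
  newtons=25,
)

```text
time: 5.82
tool_pos: [0.5261, 0.1836, 0.0451]
tool_rot: [3.142, 0.0, 0.206]
contact_force: [0.2, -0.2, -0.4]
opening: 0.0241
grip_force: 25.0
```

Emit:
move_arm(
  motion=[
    [0,0,-0.05,0,0,0],
    [0,0,-0.15,0,0,0],
    [0,0,-0.3,0,0,0],
    [0,0,-0.3,0,0,0],
    [0,0,-0.3,0,0,0],
  ],
)

```text
time: 6.45
tool_pos: [0.526, 0.1835, 0.0752]
tool_rot: [3.141, -0.0, 0.206]
contact_force: [-0.5, 0.1, -4.2]
opening: 0.0242
grip_force: 25.0
```

Emit:
move_arm(
  motion=[
    [0,0,-0.2,0,0,0],
    [0,0,-0.5,0,0,0],
    [0,0,-0.8,0,0,0],
    [0,0,-1,0,0,0],
    [0,0,-1,0,0,0],
    [0,0,-1,0,0,0],
    [0,0,-1,0,0,0],
  ],
)

```text
time: 7.32
tool_pos: [0.5254, 0.1834, 0.1736]
tool_rot: [3.142, 0.003, 0.206]
contact_force: [0.1, -0.3, -5.4]
opening: 0.0239
grip_force: 25.0
```

```bash
python3 - <<'E'
from h import *
c=cam('side');cv2.imwrite('pics/s1.png',cv2.resize(c['image'][140:380,220:460,::-1],(720,720))[:600]);s=robot.observe();print(s)
T=T_tool(s)
d=np.array([.5362,-.2108,.17])-T[:3,3];print((T[:3,:3].T@d*1000).round(2))
E
```

```text
{'time': 7.375, 'qpos': array([ 1.98236371e-01,  4.46890845e-01,  1.51423346e+00, -1.03815195e-04,
        1.18276542e+00,  1.56331703e+00]), 'qvel': array([ 0.00044864, -0.00546336, -0.00742328, -0.00067988, -0.00024092,
       -0.00239919]), 'joint_efforts': array([ 1.03879711e-02, -5.03971159e+01, -2.51132154e+01,  3.44147917e-02,
       -8.25868151e-02, -2.66850057e-04]), 'tool_pos': array([0.52554703, 0.18346402, 0.1738714 ]), 'tool_rot': array([3.14151383e+00, 2.29772618e-03, 2.05754968e-01]), 'contact_force': array([ 0.08436672, -0.28623732, -5.39631459]), 'torque': array([-0.01065615, -0.01235727,  0.03454392]), 'grip_force': 24.99157816171646, 'opening': 0.024240701190101747}
[-70.11 388.12   4.06]
```

View pics/s1.png

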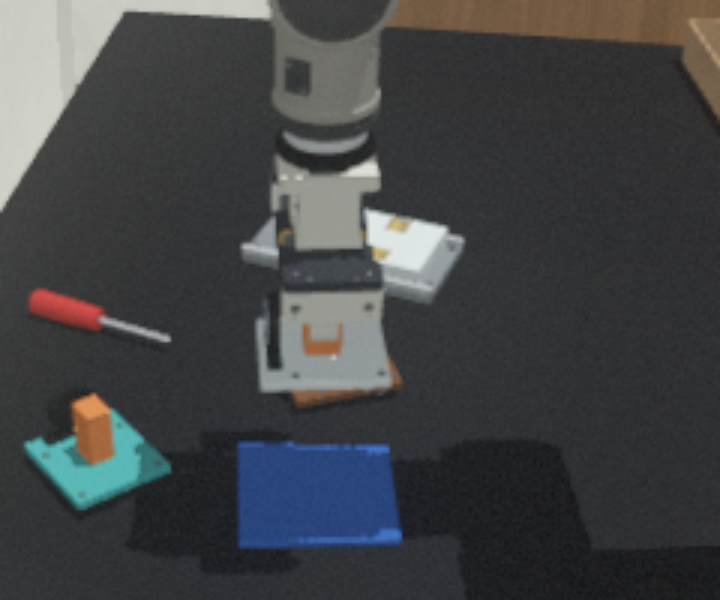

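The plate is lifted level and hangs over the empty tray at (320,355) in the crop. Next, carry it toward the base.

Emit:
move_arm(
  motion=[
    [-0.04,0.2,0,0,0,0],
    [-0.1,0.58,0,0,0,0],
    [-0.175,0.97,0,0,0,0],
  ],
)

```text
time: 7.75
tool_pos: [0.5286, 0.0832, 0.1747]
tool_rot: [3.141, 0.001, 0.206]
contact_force: [0.1, -0.3, -5.0]
opening: 0.0241
grip_force: 25.0
```

Emit:
move_arm(
  motion=[
    [-0.07,0.4,0,0,0,0],
    [-0.14,0.8,0,0,0,0],
    [-0.175,0.97,0,0,0,0],
  ],
)

```text
time: 8.12
tool_pos: [0.5312, -0.0164, 0.1749]
tool_rot: [3.141, 0.001, 0.203]
contact_force: [0.4, 1.4, -5.0]
opening: 0.0239
grip_force: 25.0
```

Emit:
move_arm(
  motion=[
    [-0.07,0.4,0,0,0,0],
    [-0.14,0.8,0,0,0,0],
    [-0.175,0.97,0,0,0,0],
  ],
)

```text
time: 8.5
tool_pos: [0.5339, -0.114, 0.1749]
tool_rot: [3.141, 0.0, 0.204]
contact_force: [-0.1, -0.5, -3.9]
opening: 0.0236
grip_force: 25.0
```

Emit:
move_arm(
  motion=[
    [-0.06,0.35,0,0,0,0.02],
    [-0.12,0.65,0,0,0,0.05],
    [-0.16,0.88,0,0,0,0.08],
    [-0.175,0.97,0,0,0,0.11],
    [-0.175,0.97,0,0,0,0.135],
    [-0.175,0.97,0,0,0,0.148],
    [-0.175,0.97,0,0,0,0.148],
    [-0.175,0.97,0,0,0,0.148],
  ],
)

```text
time: 9.5
tool_pos: [0.5368, -0.2102, 0.175]
tool_rot: [-3.141, 0.0, -0.258]
contact_force: [0.0, 0.1, -5.6]
opening: 0.0241
grip_force: 25.0
```

```bash
python3 - <<'E'
from h import *
c=cam('wrist');P=cloud(c);s=robot.observe();cv2.imwrite('pics/w2.png',c['image'][...,::-1]);print(s['time'],s['tool_pos'],s['tool_rot'],s['contact_force'],s['torque'])
T=T_tool(s);Q=(P-T[:3,3])@T[:3,:3]*1000  # tool frame
z=Q[...,2]
H=cv2.cvtColor(c['image'],cv2.COLOR_RGB2HSV)
k=(z>8)&(z<30)&(abs(Q[...,0])<70)&(abs(Q[...,1])<60)
q=Q[k];r=cv2.minAreaRect(q[:,:2].astype(np.float32));print(len(q),r,np.median(q[:,2]),q.min(0),q.max(0))
A=np.c_[q[:,:2],np.ones(len(q))];i=abs(q[:,2]-np.median(q[:,2]))<3;print(np.linalg.lstsq(A[i],q[i,2],rcond=None)[0])
d=np.array([.5362,-.2108,.17])-T[:3,3];print((T[:3,:3].T@d*1000).round(2),s['tool_rot'][2]+.2583)
E
```

```text
9.55 [ 0.53685723 -0.21024502  0.17503923] [-3.14148638e+00  1.82146176e-04 -2.58237951e-01] [ 0.39177253  1.0386268  -4.56970266] [0.06028076 0.01271606 0.03367407]
10465 ((20.958450317382812, -0.22008132934570312), (92.62234497070312, 64.76763153076172), 89.92239379882812) 17.625821383833237 [-11.47361384 -46.56803111   8.00378398] [53.3791104  46.13326111 26.42476809]
[4.11431058e-03 1.16655345e-03 1.75929972e+01]
[-0.49  0.7   5.04] 6.204904795725774e-05
```

View pics/w2.png

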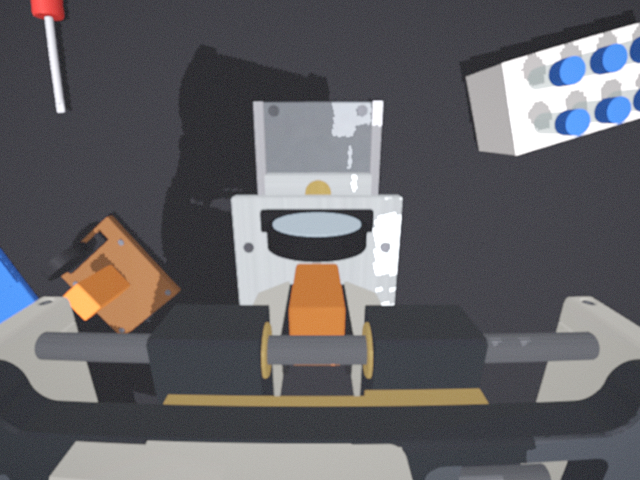

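The plate is aligned with the base, mirror forward; the flat shows at (318,188). Lowering to just above contact.

Emit:
move_arm(
  motion=[
    [-0.016,0.008,0.3,0,0,0],
    [-0.016,0.008,0.6,0,0,0],
    [-0.016,0.008,0.85,0,0,0],
    [-0.016,0.008,0.96,0,0,0],
    [-0.016,0.008,0.96,0,0,0],
    [-0.016,0.008,0.96,0,0,0],
    [-0.016,0.008,0.96,0,0,0],
    [-0.016,0.008,0.96,0,0,0],
  ],
)

```text
time: 10.55
tool_pos: [0.5354, -0.2111, 0.0798]
tool_rot: [3.141, -0.001, -0.259]
contact_force: [-0.2, -0.0, -4.6]
opening: 0.0241
grip_force: 25.0
```

```bash
python3 - <<'E'
from h import *
s=robot.observe();print(s['time'],s['tool_pos'],s['tool_rot'],s['contact_force'],s['torque'])
T=T_tool(s);d=np.array([.5362,-.2108,.066])-T[:3,3];print((T[:3,:3].T@d*1000).round(2)-[1.1,-.1,0])
E
```

```text
10.55 [ 0.53541803 -0.21108616  0.07979815] [ 3.14121794e+00 -1.21080727e-03 -2.59256775e-01] [-0.20403129 -0.04262089 -4.63336418] [0.08818079 0.03596833 0.00261722]
[-0.43 -0.38 13.8 ]
```

Emit:
move_arm(
  motion=[
    [-0.004,-0.004,0.03,0,0,0],
    [-0.004,-0.004,0.06,0,0,0],
    [-0.004,-0.004,0.08,0,0,0],
    [-0.004,-0.004,0.09,0,0,0],
    [-0.004,-0.004,0.09,0,0,0],
    [-0.004,-0.004,0.09,0,0,0],
  ],
)

```text
time: 11.3
tool_pos: [0.5349, -0.2105, 0.0702]
tool_rot: [3.141, -0.0, -0.259]
contact_force: [-0.6, 1.2, -5.0]
opening: 0.0237
grip_force: 25.0
```

Emit:
move_arm(
  motion=[
    [0,0,0.005,0,0,0],
    [0,0,0.01,0,0,0],
    [0,0,0.01,0,0,0],
    [0,0,0.01,0,0,0],
  ],
)

```text
time: 11.8
tool_pos: [0.5348, -0.2104, 0.0691]
tool_rot: [3.141, -0.0, -0.259]
contact_force: [0.2, -0.9, -5.0]
opening: 0.0239
grip_force: 25.0
```

Emit:
move_arm(
  motion=[
    [0,0,0.005,0,0,0],
    [0,0,0.01,0,0,0],
    [0,0,0.01,0,0,0],
    [0,0,0.01,0,0,0],
  ],
)

```text
time: 12.3
tool_pos: [0.5349, -0.2104, 0.0681]
tool_rot: [3.142, -0.0, -0.259]
contact_force: [0.8, -0.5, -5.4]
opening: 0.0236
grip_force: 25.0
```

Emit:
move_arm(
  motion=[
    [0,0,0.004,0,0,0],
    [0,0,0.008,0,0,0],
    [0,0,0.008,0,0,0],
    [0,0,0.008,0,0,0],
  ],
)

```text
time: 12.8
tool_pos: [0.5348, -0.2104, 0.0673]
tool_rot: [3.142, -0.0, -0.259]
contact_force: [-0.2, -0.7, -5.3]
opening: 0.024
grip_force: 25.0
```

Emit:
move_arm(
  motion=[
    [0,0,0.004,0,0,0],
    [0,0,0.008,0,0,0],
    [0,0,0.008,0,0,0],
    [0,0,0.008,0,0,0],
  ],
)

```text
time: 13.3
tool_pos: [0.5349, -0.2105, 0.0666]
tool_rot: [3.141, -0.0, -0.259]
contact_force: [0.4, 1.2, -4.6]
opening: 0.024
grip_force: 25.0
```

```bash
python3 - <<'E'
from h import *
s=robot.observe();print(s['time'],s['tool_pos'],s['tool_rot'],s['contact_force'],s['torque'])
E
```

```text
13.3 [ 0.53489496 -0.21046222  0.06656548] [ 3.14147204e+00 -2.16568326e-04 -2.59300036e-01] [ 0.43743786  1.15487793 -4.62998613] [ 0.00820403  0.0245257  -0.00056795]
```

Emit:
move_arm(
  motion=[
    [0,0,0.002,0,0,0],
    [0,0,0.005,0,0,0],
    [0,0,0.005,0,0,0],
    [0,0,0.005,0,0,0],
  ],
)

```text
time: 13.8
tool_pos: [0.535, -0.2106, 0.0662]
tool_rot: [3.141, -0.001, -0.259]
contact_force: [1.2, -0.3, -2.2]
opening: 0.0238
grip_force: 25.0
```

Emit:
move_arm(
  motion=[
    [0,0,0.002,0,0,0],
    [0,0,0.004,0,0,0],
    [0,0,0.004,0,0,0],
    [0,0,0.004,0,0,0],
  ],
)

```text
time: 14.3
tool_pos: [0.5351, -0.2106, 0.066]
tool_rot: [3.141, -0.001, -0.259]
contact_force: [0.1, -0.5, 1.4]
opening: 0.0243
grip_force: 25.0
```

Emit:
move_arm(
  motion=[
    [0,0,0.004,0,0,0],
    [0,0,0.004,0,0,0],
    [0,0,0.004,0,0,0],
  ],
)

```text
time: 14.68
tool_pos: [0.5351, -0.2107, 0.0659]
tool_rot: [3.141, -0.001, -0.259]
contact_force: [0.7, -0.2, 4.0]
opening: 0.0239
grip_force: 25.0
```

Emit:
move_arm(
  motion=[
    [0,0,0,0,0,0],
    [0,0,0,0,0,0],
    [0,0,0,0,0,0],
    [0,0,0,0,0,0],
  ],
  newtons=5,
)

```text
time: 15.18
tool_pos: [0.5352, -0.2107, 0.0659]
tool_rot: [3.141, -0.001, -0.259]
contact_force: [0.4, -1.5, 5.4]
opening: 0.0241
grip_force: 5.0
```

```bash
python3 - <<'E'
from h import *
s=robot.observe();print(s['time'],s['tool_pos'],s['tool_rot'],s['contact_force'],s['torque'])
c=cam('wrist');P=cloud(c);T=T_tool(s);Q=(P-T[:3,3])@T[:3,:3]*1000;z=Q[...,2]
k=(z>10)&(z<25)&(abs(Q[...,0])<60)&(abs(Q[...,1])<47.5);q=Q[k];m=np.median(q[:,2]);q=q[abs(q[:,2]-m)<3]
print(m,q.min(0),q.max(0),np.linalg.lstsq(np.c_[q[:,:2],np.ones(len(q))],q[:,2],rcond=None)[0]);w=P[k];print(np.median(w[:,2]))
cv2.imwrite('pics/w3.png',c['image'][...,::-1])
E
```

```text
15.175 [ 0.53520368 -0.21070024  0.0659202 ] [ 3.14109011e+00 -1.33395733e-03 -2.59201311e-01] [ 0.40285603 -1.45476224  5.39886563] [0.00381239 0.12216352 0.10946471]
17.64683061619381 [-11.98083049 -46.4603295   14.67188389] [53.22203468 46.21362988 20.63324648] [6.28537549e-03 1.19661855e-03 1.75541579e+01]
0.04830332342280426
```

View pics/w3.png

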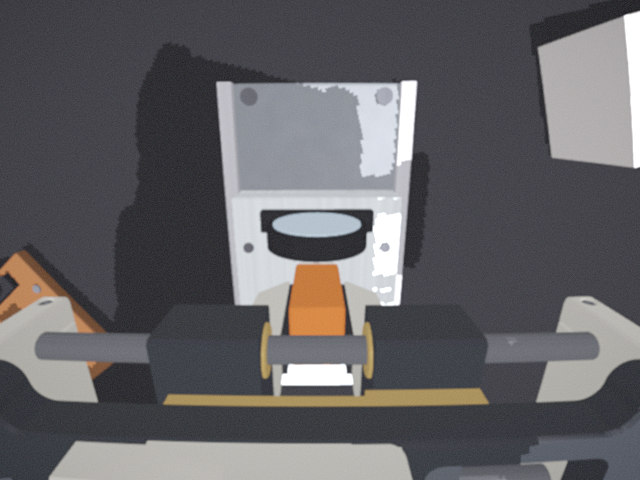

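The plate looks seated and level. I unload the arm, then open gently.

Emit:
move_arm(
  motion=[
    [0,0,-0.008,0,0,0],
    [0,0,-0.008,0,0,0],
    [0,0,-0.008,0,0,0],
  ],
)

```text
time: 15.6
tool_pos: [0.5351, -0.2106, 0.066]
tool_rot: [3.141, -0.001, -0.259]
contact_force: [1.4, -1.8, 0.8]
opening: 0.024
grip_force: 5.0
```

Emit:
move_arm(
  motion=[
    [0,0,0,0,0,0],
    [0,0,0,0,0,0],
    [0,0,0,0,0,0],
    [0,0,0,0,0,0],
    [0,0,0,0,0,0],
    [0,0,0,0,0,0],
  ],
  fingers=0,
)

```text
time: 16.35
tool_pos: [0.5348, -0.2104, 0.066]
tool_rot: [3.142, -0.0, -0.259]
contact_force: [1.0, -1.0, 0.5]
opening: 0.0463
grip_force: 0.0
```

```bash
python3 - <<'E'
from h import *
s=robot.observe();print(s['time'],s['tool_pos'],s['contact_force'],s['torque'],s['opening'])
c=cam('wrist');P=cloud(c);T=T_tool(s);Q=(P-T[:3,3])@T[:3,:3]*1000;z=Q[...,2]
k=(z>10)&(z<25)&(abs(Q[...,0])<60)&(abs(Q[...,1])<47.5);q=Q[k];m=np.median(q[:,2]);q=q[abs(q[:,2]-m)<3]
print(m,q.min(0),q.max(0),np.linalg.lstsq(np.c_[q[:,:2],np.ones(len(q))],q[:,2],rcond=None)[0]);print(np.median(P[k][:,2]))
E
```

```text
16.35 [ 0.53482534 -0.21042621  0.0660257 ] [ 0.95179485 -0.97439612  0.45537369] [ 0.0444619   0.04446402 -0.01218168] 0.046263591612022995
17.62951048329618 [-32.56062156 -46.22446602  14.63062959] [53.80006888 46.4909394  20.62165652] [3.72915224e-03 1.82846555e-03 1.76061858e+01]
0.048396560670323024
```

Emit:
move_arm(
  motion=[
    [0,0,-0.1,0,0,0],
    [0,0,-0.4,0,0,0],
    [0,0,-0.8,0,0,0],
    [0,0,-1,0,0,0],
  ],
)

```text
time: 16.9
tool_pos: [0.5357, -0.2109, 0.1691]
tool_rot: [3.141, -0.004, -0.259]
contact_force: [-0.6, -0.0, -1.0]
opening: 0.0457
grip_force: 0.0
```

Emit:
move_arm(
  motion=[
    [-0.4,0,-0.5,0,0,0],
    [-0.8,0,-0.8,0,0,0],
    [-0.8,0,-0.8,0,0,0],
    [-0.8,0,-0.8,0,0,0],
    [-0.8,0,-0.8,0,0,0],
  ],
)

```text
time: 17.52
tool_pos: [0.4578, -0.1899, 0.245]
tool_rot: [-3.141, 0.002, -0.259]
contact_force: [0.4, 1.0, -0.1]
opening: 0.0456
grip_force: 0.0
```

```bash
python3 - <<'E'
from h import *
for n in ['wrist','scene']:
    s=robot.observe();c=cam(n);P=cloud(c)
    u=np.array([.9667,-.2557]);v=np.array([.2557,.9667])
    d=P[...,:2]-np.array([.5362,-.2108]);x=d@u*1000;y=d@v*1000;z=P[...,2]*1000
    k=(abs(x)<60)&(abs(y)<50)&(z>43)&(z<54);q=np.stack([x[k],y[k],z[k]],1)
    r=cv2.minAreaRect(q[:,:2].astype(np.float32))
    print(n,len(q),r,'top',np.median(q[:,2]),np.linalg.lstsq(np.c_[q[:,:2],np.ones(len(q))],q[:,2],rcond=None)[0])
    f=(x>-80)&(x<-56)&(abs(y)<42);print(' face',np.median(z[f&(z>25)&(z<40)]),'base12',np.median(z[(x>58)&(x<105)&(abs(y)<40)&(z<20)]), 'bench',np.median(z[(abs(x)<60)&(abs(y+85)<15)]))
    cv2.imwrite(f'pics/{n}4.png',c['image'][...,::-1])
print(s['time'],s['tool_pos'])
E
```

```text
wrist 7446 ((0.6124191284179688, -0.13993453979492188), (92.82349395751953, 103.92456817626953), 89.9320068359375) top 48.50472193675662 [4.38875385e-04 2.57738280e-03 4.85378038e+01]
 face 31.57767314387938 base12 11.924507217871582 bench 320.0676337595376
scene 1086 ((-1.1536293029785156, 0.3014030456542969), (109.11105346679688, 93.9758529663086), 0.3076087534427643) top 48.47328681681395 [-4.48420482e-03  8.13727413e-03  4.86023024e+01]
 face 32.30597291480719 base12 11.429948260770539 bench -0.23690590144231916
17.575 [ 0.45775012 -0.1898897   0.2448793 ]
```

View pics/wrist4.png

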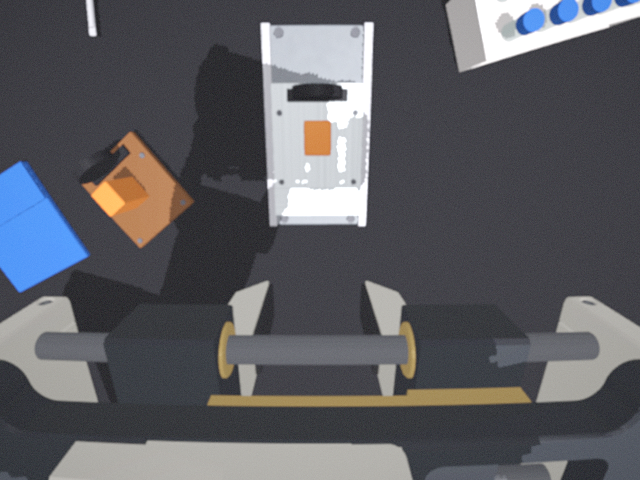

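The plate at (317,140) sits level with its mirror on +x. Its top is 16.9 mm above the block face, exactly the height expected when all feet are home. The gripper is clear.

```bash
python3 -c "
from cell import robot;print(robot.hand_in())"
```

```text
the job is handed in; nothing more can be done
None
```

The job is handed in: the mirror plate measured level and fully home in the seat block, mirror on the base's +x side as asked, and the gripper is open and clear. The arm used about 18 s, and the rack, beaker and screwdriver were not touched.

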